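One turn on the router lift

TASK

Raise the router bit for the next pass: with a fingertip, push the lift's hand wheel round clockwise (seen from above) by its upright black handle through exactly one full turn, so that the handle is back where it started. Then push the orange lock lever clockwise, all the way to its stop, to lock the lift, and leave everything alone. Only push: grip nothing, and do not disturb the things lying about on the bench.

Things in the scene. Friction and masses are not known exactly. Their poses are not given: they have to be found in the camera images.
- router_plate: Aluminium router plate in the bench, 262 x 308 mm, 2 mm proud. Origin at its centre on the bench top; own x points away from the robot, y left, z up; yaw varies. In its frame (mm): wheel axis x -65, y 85; lever pivot x -62, y -100; router bit x 82, y 0. A fence stands on it from x 38 to 75, y -238 to 238, 84 high, with a black dust port at y -33 to 33 reaching back to x 15, 72 high
- wheel_axis (a point): Fixed point on the vertical axis of the aluminium hand wheel, 47 mm above the bench, level with its rim's top. The wheel is 125 mm across with 3 spokes; its hub nut reaches 53 mm above the bench. It stays where it is left, does not coast, and takes about 2 to 4 N at the handle
- wheel_handle (a point): Point on the axis of the wheel's upright black handle, 78 mm above the bench, 52 mm from the wheel axis; it goes round with the wheel. The handle is a round barrel at most 23 mm thick, from 50 to 102 mm above the bench. It starts in any direction except nearly straight to the fence. The fence is the nearest thing to it, 103 mm from the wheel axis
- lift_wheel (a joint): Angle of the hand wheel, rad, growing clockwise seen from above; one full turn is 6.283 and raises the bit by 2 mm. At 0 the handle lies from the wheel axis along the plate's own -x; it starts anywhere from -2.8 to 2.8 and turns freely over several turns either way
- lever_pivot (a point): Fixed point on the vertical axis of the lock lever, 48 mm above the bench (level with the lever's ball)
- lever_knob (a point): Centre of the ball, 24 mm in diameter, at the end of the orange lock lever, 74 mm from its pivot axis and 48 mm above the bench. The lever's arm, 13 mm thick, rises to it from a hub 26 mm wide (top 34 mm above the bench)
- lock_lever (a joint): Angle of the lock lever, rad, growing clockwise seen from above: at 0 (free) it points from its pivot along the plate's own -y, at 1.4 (locked, end stop) nearly along the plate's own -x. It starts between 0 and 0.25 and stays where it is left (about 1.5 N at the ball)
- tape_center (a point): Centre of a loose roll of blue tape lying flat, 102 mm across and 36 mm high; leave alone
- case_center (a point): Centre of a loose flat red bit case, 70 x 105 x 30 mm high; leave alone
- glue_center (a point): Centre of a loose standing white glue bottle, 60 mm in diameter and 170 mm high; leave alone
- spanner_grip (a point): Middle of the handle of a loose steel collet spanner lying flat on the bench; leave alone

How it is judged:
By the outcome, as a careful person would: the job done as asked, in the order asked, and still so for the second after the job is handed in, with the robot touching nothing.
It also fails if it takes over 67 s, if anything falls off the work surface, if the arm or the gripper's body presses on something with over 40 N, if the wrist force passes 120 N, or if a joint passes its speed limit or range.

ROBOT

A 7-joint arm with a two-finger parallel gripper is mounted at the origin on the work surface. World frame = base frame: x ahead of the robot, y to its left, z up, the work surface at z = 0. Lengths are in m, angles in rad, forces in N, time in s.
With the tool pointing down it reaches from about 0.425 to 0.925 m from the base axis. Payload 6.8 kg.
Tool frame: the origin (TCP) lies at the very end of the fingers, on their centre line; the grasp point (between the pads) lies 19 mm behind it; z points along the fingers, y is the line along which they close (so a half turn about z gives the same grasp; the last joint's range is limited). The gripper opens to 85 mm and grips with 20 to 120 N. Pads are 22 mm wide; open, the fingers measure 114 mm over their backs; the gripper's body (76 mm by 85 mm) begins 54 mm behind the grasp point. The pads swing forward as they close: fully open they stand 13 mm farther back than shut.
Start: joints at [-1.403, 0.477, 0.022, 1.555, -0.011, 1.109, -0.083], TCP at [0.184, 0.65, 0.231] pointing down, gripper open.
Joint ranges: [-2.96, 2.96], [-0.34, 2.1], [-1.41, 1.46], [0.24, 2.44], [-1.37, 4.51], [0.17, 1.92], [-2.96, 2.96]. Speed limits (rad/s): [2.39, 2.39, 3.14, 3.14, 3.14, 3.14, 3.14].

INTERFACE

Orientations are given as a rotation vector (axis times angle).
In Python, from bench import r gives the robot as it stands.
- The arm moves only by the shell command python3 -m jog 'ROWS' [FORCE]. ROWS is JSON, a list of rows, each an object of numbers: "fingers": the finger opening in m, from 0 to 0.0854; "x", "y", "z": the shift along the tool's x, y, z in m; "rx", "ry", "rz": the turn, a rotation vector about the tool's x, y, z in degrees. In form: [{"fingers": .., "x": .., "y": .., "z": .., "rx": .., "ry": .., "rz": ..}, ...]. A call has 1 to 8 rows; each row shifts and turns the commanded pose from where the row before left it, along the tool's axes as they then stand; what a row does not reach is not made up. A row lasts 1/8 s, in which the tool goes at most 62.5 mm and 10.7 degrees, less where a joint would pass 70% of its speed; a pose out of reach is approached as far as the arm can. A call is refused whole if a number of a shift passes 0.0625 or a number of a turn 10.7, either way. A call with a gripper value outside its range is refused whole. The fingers move at their own pace and stop on an object; FORCE is the grip in N (left out, the last holds). Time passes only in rows, so rows that do not move let the fingers close. It gives the time, the measured TCP pose, the force, the opening and the grip force at its end, in the units of the state.
- r.get_obs(): the state, without advancing time (a new reading comes with each control period).
- r.grab_frame(name): name is "scene" or "top"; returns (picture, depth): 420x560x3 uint8, red, green, blue; 420x560 float32, m along the optical axis (not along the pixel's ray), 0 where there is no reading.
- r.get_calibration(name): a dict with "mtx" (3x3 intrinsics, pixels), "dist" ([k1, k2, p1, p2, k3] as OpenCV has them; the pictures are not rectified), "extrinsics" (4x4, takes a point from camera to world coordinates). Camera axes: x right, y down, z forward; pixel columns grow to the right and rows downward; lengths in m; the calibration is good to about 2 mm. A picture is of the moment at which its call begins. get_calibration takes no time and is no camera call.
- r.hand_in(): hands the job in; it is judged then, once.
Trained networks look in the newest picture that a camera, given by its name, has taken for a name from the list of things; names that differ only in an ending like _2 or _b are one class to them, and where a whole thing is asked for, a point or a joint stands for the part that bears it (a point fixed in the world has none). Each returns a list of dicts, best first, with "score" (0 to 1); they miss things now and then, are a little off and sometimes report something else, mostly with a low value. They report only what shows in the picture. A call takes as long as a camera call.
- r.search_frame(target, camera): "xyz" ([x, y, z] in m, in world coordinates, good to about 4 mm: the middle of the surface that is visible of it).
- r.landmark_of(target, camera): "xyz" ([x, y, z] in m, in world coordinates, good to about 4 mm: a listed point, or the origin of a listed thing).
The state is a dict: "clock": time; "joints": joint angles; "qvel": joint speeds; "tau": joint torques, N m; "tcp_pos": TCP position; "orientation": TCP orientation; "contact_force": force on the tool from outside, world axes, zero at the start; "moment": the same for the moment, N m; "grip_width": finger opening in m; "gripper_force": force on a finger pad.
Only numpy, scipy, OpenCV 4.12 (cv2) and the standard library are available. Lean on these libraries where they do the work, as an engineer would, in place of code of your own. Each camera call takes 0.05 s, during which the arm holds its last target. There are 200 camera calls.

## Working session

There is one attempt and no reset: what is moved stays moved. The work goes in short steps, Python scripts to look and compute and a shell command to move; the robot and the scene stay as the last step left them, time stands still between calls to the robot, and variables do not carry over. Pictures are saved under pics/ and viewed, at most 10 in all, crops included, and the job is handed in when it is done.

```bash
mkdir -p pics; ls
python3 - <<'E'
from bench import r
import cv2,numpy as np
o=r.get_obs(); print(o)
for c in("scene","top"):
    p,d=r.grab_frame(c); cv2.imwrite(f"pics/{c}0.png",p[:,:,::-1])
    for t in("router_plate","wheel_axis","wheel_handle","lever_pivot","lever_knob","tape_center","case_center","glue_center","spanner_grip"):
        L=r.landmark_of(t,c); print(c,t,[(np.round(x["xyz"],4).tolist(),round(x["score"],2)) for x in L[:2]])
E
```

```text
pics
{'clock': 0.0, 'joints': array([-1.40311631,  0.47783024,  0.0223864 ,  1.55642957, -0.01152369,
        1.10927018, -0.08309417]), 'qvel': array([ 8.56867584e-04, -2.60774520e-05,  7.30860661e-04, -6.83874751e-04,
        8.17984601e-04, -1.74019644e-03,  4.74284285e-04]), 'tau': array([-6.23711712e-04, -5.96461451e+01,  1.60791703e+00, -2.81207693e+01,
        1.25252220e-02,  9.39740217e-03, -1.02915888e-05]), 'tcp_pos': array([0.18367903, 0.64893343, 0.23031563]), 'orientation': array([-4.31844869e-01, -3.11165399e+00,  2.83520445e-03]), 'contact_force': array([ 0.40314141,  0.12911147, -0.10257189]), 'moment': array([ 0.02352832,  0.01516083, -0.01289901]), 'gripper_force': 0.0, 'grip_width': 0.08577220520886236}
scene router_plate [([0.5951, 0.0057, 0.0021], 0.83)]
scene wheel_axis [([0.5258, 0.0948, 0.0479], 0.97)]
scene wheel_handle [([0.5579, 0.0481, 0.0752], 0.61)]
scene lever_pivot [([0.5345, 0.3244, 0.0134], 0.64), ([0.5359, -0.0912, 0.0524], 0.63)]
scene lever_knob [([0.5238, -0.1616, 0.0498], 0.79)]
scene tape_center [([0.4026, -0.2281, 0.0189], 0.91)]
scene case_center []
scene glue_center [([0.5983, -0.265, 0.0879], 0.85), ([0.5285, 0.0991, 0.0464], 0.36)]
scene spanner_grip [([0.4134, -0.0279, 0.0044], 0.97), ([0.5266, 0.0978, 0.0488], 0.49)]
top router_plate [([0.5952, 0.0138, -0.0], 0.7)]
top wheel_axis [([0.5304, 0.0928, 0.0481], 0.94), ([0.5555, 0.0493, 0.0803], 0.29)]
top wheel_handle [([0.5581, 0.0468, 0.0754], 0.92)]
top lever_pivot [([0.5313, -0.0921, 0.0432], 0.7)]
top lever_knob [([0.5289, -0.1632, 0.0436], 0.54)]
top tape_center [([0.4104, -0.2244, 0.0178], 0.66)]
top case_center [([0.5416, 0.3248, 0.0154], 0.64)]
top glue_center [([0.5953, -0.2625, 0.0869], 0.83)]
top spanner_grip [([0.4115, -0.0327, 0.0035], 0.59)]
```

View pics/scene0.png

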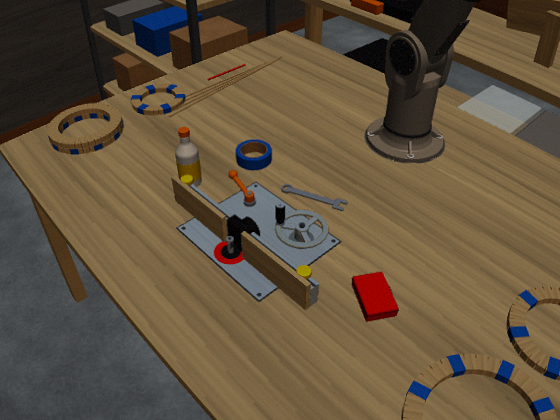

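View pics/top0.png

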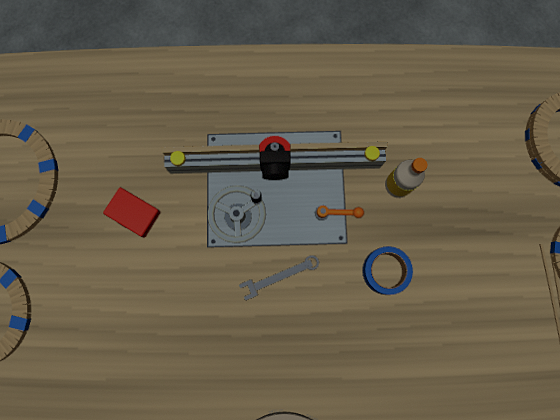

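The scene matches the list: the handle is at the upper right of the wheel (top view 256,196; wheel centre 237,213). The lever points right (322,212 to 359,212), and the fence is above both. I'll close the fingers, square the tool to the bench and move to behind the handle on its counterclockwise side.

```bash
python3 -m jog '[{"fingers":0,"rz":-8},{"rz":-8},{"x":-0.025,"y":-0.035},{"x":-0.025,"y":-0.035},{"x":-0.025,"y":-0.035},{"x":-0.025,"y":-0.035},{"x":-0.025,"y":-0.035},{"x":-0.025,"y":-0.035}]'
python3 -m jog '[{"x":-0.025,"y":-0.035},{"x":-0.025,"y":-0.035},{"x":-0.025,"y":-0.035},{"x":-0.025,"y":-0.035},{"x":-0.025,"y":-0.035},{"x":-0.025,"y":-0.035},{"x":-0.025,"y":-0.035},{"x":-0.025,"y":-0.035}]'
```

```text
validation failed for argument at $[0]...
validation failed for argument at $[0]...
```

```bash
cat > h.py <<'E'
import numpy as np,cv2
from bench import r
W=np.array([.529,.0935])
def cap(p):  # centroid of wheel-handle dark pixels in the top picture, cast to z=0.102
    k=r.get_calibration("top");K=np.array(k["mtx"]);D=np.array(k["dist"]);T=np.array(k["extrinsics"])
    def proj(P): return cv2.projectPoints(np.array(P,float).reshape(-1,1,3),*(lambda M:(cv2.Rodrigues(M[:3,:3])[0],M[:3,3]))(np.linalg.inv(T)),K,D)[0].reshape(-1,2)
    c=proj([[*W,.09]])[0]; v,u=np.mgrid[:420,:560]; g=p.max(2).astype(int)
    m=(np.hypot(u-c[0],v-c[1])<40)&(np.hypot(u-c[0],v-c[1])>11)&(g<60)
    n,l,s,cc=cv2.connectedComponentsWithStats(m.astype(np.uint8)); i=1+np.argmax(s[1:,4]) if n>1 else 0
    q=cv2.undistortPoints(cc[i].reshape(1,1,2),K,D).ravel(); d=T[:3,:3]@[*q,1]; P=T[:3,3]+d*(.09-T[2,3])/d[2]
    e=P[:2]-W
    return s[i,4],cc[i],P,np.hypot(*e),np.degrees(np.arctan2(e[1],-e[0]))
if __name__=="__main__":
    p=cv2.imread("pics/top0.png")[:,:,::-1]; print(cap(p))
    o=r.get_obs(); print(o["clock"],o["tcp_pos"],o["orientation"],o["joints"])
E
python3 h.py
```

```text
(np.int32(61), array([256.44262295, 199.09836066]), array([0.54958048, 0.04890695, 0.09      ]), np.float64(0.049113092806620774), np.float64(-114.77416019417261))
1.0 [0.18380644 0.64952632 0.23131851] [-4.31908872e-01 -3.11174453e+00 -1.24289712e-04] [-1.40310866  0.47698793  0.02240395  1.55539426 -0.01151008  1.10926103
 -0.08312011]
```

All the keys are needed in each row.

```bash
python3 -m jog '[{"fingers":0,"x":0,"y":0,"z":0,"rx":0,"ry":0,"rz":-8},{"fingers":0,"x":0,"y":0,"z":0,"rx":0,"ry":0,"rz":-8},{"fingers":0,"x":-0.025,"y":-0.035,"z":0,"rx":0,"ry":0,"rz":0},{"fingers":0,"x":-0.025,"y":-0.035,"z":0,"rx":0,"ry":0,"rz":0},{"fingers":0,"x":-0.025,"y":-0.035,"z":0,"rx":0,"ry":0,"rz":0},{"fingers":0,"x":-0.025,"y":-0.035,"z":0,"rx":0,"ry":0,"rz":0},{"fingers":0,"x":-0.025,"y":-0.035,"z":0,"rx":0,"ry":0,"rz":0},{"fingers":0,"x":-0.025,"y":-0.035,"z":0,"rx":0,"ry":0,"rz":0}]'
python3 -m jog '[{"fingers":0,"x":-0.025,"y":-0.035,"z":0,"rx":0,"ry":0,"rz":0},{"fingers":0,"x":-0.025,"y":-0.035,"z":0,"rx":0,"ry":0,"rz":0},{"fingers":0,"x":-0.025,"y":-0.035,"z":0,"rx":0,"ry":0,"rz":0},{"fingers":0,"x":-0.025,"y":-0.035,"z":0,"rx":0,"ry":0,"rz":0},{"fingers":0,"x":-0.025,"y":-0.035,"z":0,"rx":0,"ry":0,"rz":0},{"fingers":0,"x":-0.025,"y":-0.035,"z":0,"rx":0,"ry":0,"rz":0},{"fingers":0,"x":-0.025,"y":-0.035,"z":0,"rx":0,"ry":0,"rz":0},{"fingers":0,"x":-0.025,"y":-0.035,"z":0,"rx":0,"ry":0,"rz":0}]'; python3 h.py
```

```text
clock: 2.0
tcp_pos: [0.3353, 0.4389, 0.2315]
orientation: [-0.005, 3.141, 0.001]
contact_force: [0.3, 0.7, -0.4]
grip_width: -0.0
gripper_force: 0.0
clock: 3.0
tcp_pos: [0.5363, 0.1596, 0.2316]
orientation: [-0.006, 3.141, 0.001]
contact_force: [-0.1, 0.8, -0.9]
grip_width: 0.0003
gripper_force: 0.0
(np.int32(61), array([256.44262295, 199.09836066]), array([0.54958048, 0.04890695, 0.09      ]), np.float64(0.049113092806620774), np.float64(-114.77416019417261))
3.0 [0.53628107 0.1596167  0.23155466] [-5.66543356e-03  3.14108292e+00  5.64038463e-04] [-0.57153827  0.28766982  0.20894484  1.84736627 -0.06960252  1.01297216
  1.24030826]
```

```bash
python3 -m jog '[{"fingers":0,"x":-0.0225,"y":-0.036,"z":0,"rx":0,"ry":0,"rz":0},{"fingers":0,"x":-0.0225,"y":-0.036,"z":0,"rx":0,"ry":0,"rz":0},{"fingers":0,"x":0,"y":0,"z":0.045,"rx":0,"ry":0,"rz":0},{"fingers":0,"x":0,"y":0,"z":0.045,"rx":0,"ry":0,"rz":0},{"fingers":0,"x":0,"y":0,"z":0,"rx":0,"ry":0,"rz":0}]'
python3 - <<'E'
from h import *
for c in("scene","top"):
    p,d=r.grab_frame(c); cv2.imwrite(f"pics/{c}1.png",p[:,:,::-1])
    if c=="scene": cv2.imwrite("pics/c1.png",cv2.resize(p[130:310,160:400,::-1],None,fx=3,fy=3))
E
```

```text
clock: 3.62
tcp_pos: [0.5782, 0.0884, 0.1384]
orientation: [0.005, -3.135, 0.003]
contact_force: [-0.1, 0.0, 0.0]
grip_width: -0.0003
gripper_force: 0.0
```

View pics/c1.png

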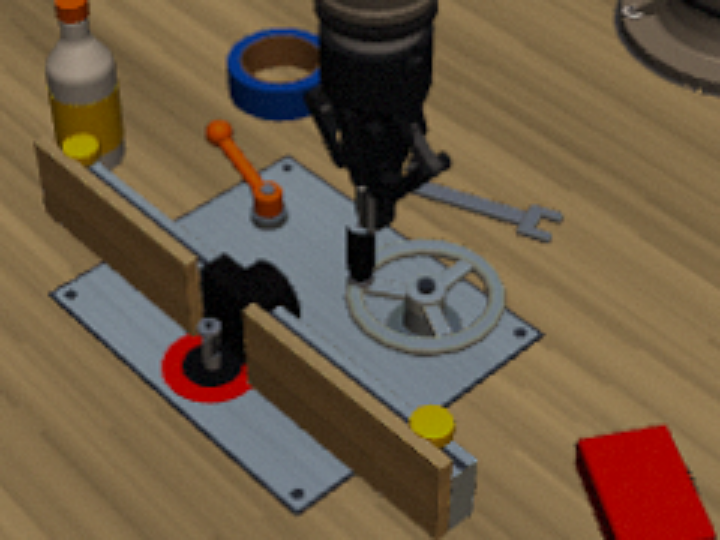

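The scene crop shows the handle at (360,250) in the crop and the closed fingertips hovering just above it at about (375,225). I'll check by projection before going down.

Run:
```python
from h import *
k=r.get_calibration("scene");M=np.linalg.inv(np.array(k["extrinsics"]))
P=np.array([[.5782,.0884,.1384],[.5782,.0884,.065],[.558,.0475,.102],[.558,.0475,.05],[.529,.0935,.053]])
q=cv2.projectPoints(P,cv2.Rodrigues(M[:3,:3])[0],M[:3,3],np.array(k["mtx"]),np.array(k["dist"]))[0].reshape(-1,2)
print((q-[160,130])*3)
```

```text
[[375.43704065 224.48095241]
 [374.6853465  297.30965099]
 [357.91369742 221.75951445]
 [357.90746688 271.62392525]
 [425.90275967 281.72892923]]
```

```bash
python3 -m jog '[{"fingers":0,"x":-0.002,"y":0,"z":0.036,"rx":0,"ry":0,"rz":0},{"fingers":0,"x":0,"y":0,"z":0.036,"rx":0,"ry":0,"rz":0},{"fingers":0,"x":0,"y":0,"z":0,"rx":0,"ry":0,"rz":0}]'
cat > path.py <<'E'
import sys,numpy as np
from bench import r
W=np.array([.529,.0935]); a,b,n=map(float,sys.argv[1:4])
o=r.get_obs(); p=o["tcp_pos"]; e=p[:2]-W
print("at",p.round(4),"R",np.hypot(*e).round(4),"psi",np.degrees(np.arctan2(e[1],-e[0])).round(1),o["contact_force"].round(1),o["clock"])
s=np.radians(np.linspace(a,b,int(n)+1)); q=np.round(.052*np.c_[np.cos(s),np.sin(s)],4)
print(np.diff(q,axis=0).round(4).tolist())
E
python3 path.py -174 186 30; python3 path.py -174 -174 1
```

```text
clock: 4.1
tcp_pos: [0.5823, 0.0891, 0.0693]
orientation: [0.006, -3.14, 0.0]
contact_force: [0.3, 0.4, 0.3]
grip_width: -0.0
gripper_force: 0.0
at [0.5823 0.0891 0.0693] R 0.0535 psi -175.2 [0.3 0.4 0.3] 4.1
[[0.0022, -0.0107], [0.0045, -0.0099], [0.0064, -0.0088], [0.008, -0.0073], [0.0094, -0.0054], [0.0104, -0.0034], [0.0108, -0.0011], [0.0108, 0.0011], [0.0104, 0.0034], [0.0094, 0.0054], [0.008, 0.0073], [0.0064, 0.0088], [0.0045, 0.0099], [0.0022, 0.0107], [0.0, 0.0108], [-0.0022, 0.0107], [-0.0045, 0.0099], [-0.0064, 0.0088], [-0.008, 0.0073], [-0.0094, 0.0054], [-0.0104, 0.0034], [-0.0108, 0.0011], [-0.0108, -0.0011], [-0.0104, -0.0034], [-0.0094, -0.0054], [-0.008, -0.0073], [-0.0064, -0.0088], [-0.0045, -0.0099], [-0.0022, -0.0107], [0.0, -0.0108]]
at [0.5823 0.0891 0.0693] R 0.0535 psi -175.2 [0.3 0.4 0.3] 4.1
[[0.0, 0.0]]
```

```bash
python3 -m jog '[{"fingers":0,"x":0.0032,"y":-0.0117,"z":0.003,"rx":0,"ry":0,"rz":0},{"fingers":0,"x":0.0045,"y":-0.0099,"z":0,"rx":0,"ry":0,"rz":0},{"fingers":0,"x":0.0064,"y":-0.0088,"z":0,"rx":0,"ry":0,"rz":0},{"fingers":0,"x":0.008,"y":-0.0073,"z":0,"rx":0,"ry":0,"rz":0},{"fingers":0,"x":0.0094,"y":-0.0054,"z":0,"rx":0,"ry":0,"rz":0},{"fingers":0,"x":0.0104,"y":-0.0034,"z":0,"rx":0,"ry":0,"rz":0},{"fingers":0,"x":0.0108,"y":-0.0011,"z":0,"rx":0,"ry":0,"rz":0},{"fingers":0,"x":0,"y":0,"z":0,"rx":0,"ry":0,"rz":0}]'; python3 path.py -90 -90 1;  python3 - <<'E'
from h import *
for c in("scene","top"):
    p,d=r.grab_frame(c); print(c,[(np.round(x["xyz"],4).tolist(),round(x["score"],2)) for x in r.landmark_of("wheel_handle",c)[:2]])
    if c=="scene": cv2.imwrite("pics/c2.png",cv2.resize(p[130:310,160:400,::-1],None,fx=3,fy=3))
E
```

```text
clock: 5.1
tcp_pos: [0.5283, 0.0406, 0.066]
orientation: [0.006, -3.139, 0.001]
contact_force: [0.4, -0.9, -0.4]
grip_width: 0.0003
gripper_force: 0.0
at [0.5283 0.0406 0.066 ] R 0.0529 psi -89.2 [ 0.4 -0.9 -0.4] 5.1
[[0.0, 0.0]]
scene [([0.506, 0.0491, 0.0781], 0.55)]
top []
```

View pics/c2.png

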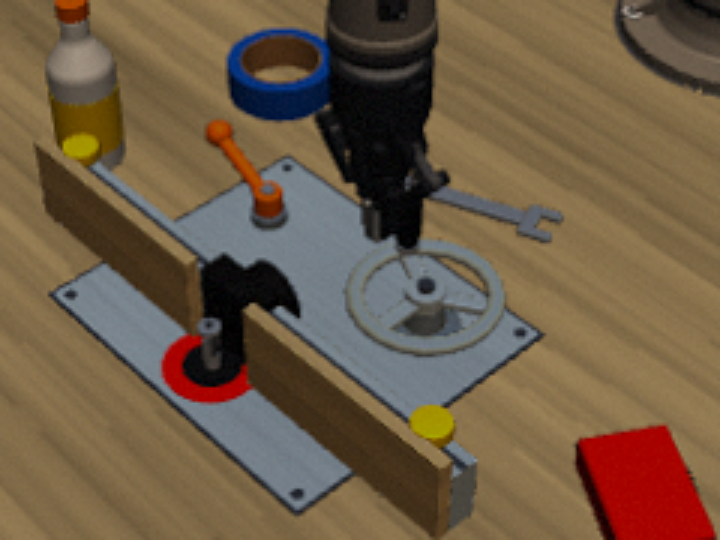

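The wheel turns as planned, with the handle at about crop (405,235), 27° ahead of the finger. I'll carry on round.

```bash
python3 -m jog '[{"fingers":0,"x":0.0108,"y":0.0018,"z":0,"rx":0,"ry":0,"rz":0},{"fingers":0,"x":0.0104,"y":0.0034,"z":0,"rx":0,"ry":0,"rz":0},{"fingers":0,"x":0.0094,"y":0.0054,"z":0,"rx":0,"ry":0,"rz":0},{"fingers":0,"x":0.008,"y":0.0073,"z":0,"rx":0,"ry":0,"rz":0},{"fingers":0,"x":0.0064,"y":0.0088,"z":0,"rx":0,"ry":0,"rz":0},{"fingers":0,"x":0.0045,"y":0.0099,"z":0,"rx":0,"ry":0,"rz":0},{"fingers":0,"x":0.0022,"y":0.0107,"z":0,"rx":0,"ry":0,"rz":0},{"fingers":0,"x":0,"y":0,"z":0,"rx":0,"ry":0,"rz":0}]'; python3 path.py -6 -6 1;  python3 - <<'E'
from h import *
for c in("scene","top"):
    p,d=r.grab_frame(c); print(c,[(np.round(x["xyz"],4).tolist(),round(x["score"],2)) for x in r.landmark_of("wheel_handle",c)[:2]])
E
```

```text
clock: 6.3
tcp_pos: [0.4774, 0.0897, 0.066]
orientation: [0.009, -3.14, -0.001]
contact_force: [-0.4, 0.3, -0.3]
grip_width: 0.0002
gripper_force: 0.0
at [0.4774 0.0897 0.066 ] R 0.0518 psi -4.2 [-0.4  0.3 -0.3] 6.3
[[0.0, 0.0]]
scene [([0.4831, 0.1166, 0.0745], 0.57)]
top []
```

```bash
python3 -m jog '[{"fingers":0,"x":0,"y":0.0092,"z":0,"rx":0,"ry":0,"rz":0},{"fingers":0,"x":-0.0022,"y":0.0107,"z":0,"rx":0,"ry":0,"rz":0},{"fingers":0,"x":-0.0045,"y":0.0099,"z":0,"rx":0,"ry":0,"rz":0},{"fingers":0,"x":-0.0064,"y":0.0088,"z":0,"rx":0,"ry":0,"rz":0},{"fingers":0,"x":-0.008,"y":0.0073,"z":0,"rx":0,"ry":0,"rz":0},{"fingers":0,"x":-0.0094,"y":0.0054,"z":0,"rx":0,"ry":0,"rz":0},{"fingers":0,"x":-0.0104,"y":0.0034,"z":0,"rx":0,"ry":0,"rz":0},{"fingers":0,"x":0,"y":0,"z":0,"rx":0,"ry":0,"rz":0}]'; python3 path.py 78 138 5;  python3 - <<'E'
from h import *
for c in("scene","top"):
    p,d=r.grab_frame(c); print(c,[(np.round(x["xyz"],4).tolist(),round(x["score"],2)) for x in r.landmark_of("wheel_handle",c)[:2]])
E
```

```text
clock: 7.5
tcp_pos: [0.5207, 0.1442, 0.0665]
orientation: [-0.006, 3.139, 0.002]
contact_force: [0.3, -0.1, -0.2]
grip_width: 0.0002
gripper_force: 0.0
at [0.5207 0.1442 0.0665] R 0.0514 psi 80.7 [ 0.3 -0.1 -0.2] 7.5
[[-0.0108, 0.0011], [-0.0108, -0.0011], [-0.0104, -0.0034], [-0.0094, -0.0054], [-0.008, -0.0073]]
scene [([0.5445, 0.145, 0.0778], 0.87)]
top [([0.5439, 0.1441, 0.079], 0.56)]
```

```bash
python3 -m jog '[{"fingers":0,"x":-0.0083,"y":0.0011,"z":0,"rx":0,"ry":0,"rz":0},{"fingers":0,"x":-0.0108,"y":-0.0011,"z":0,"rx":0,"ry":0,"rz":0},{"fingers":0,"x":-0.0104,"y":-0.0034,"z":0,"rx":0,"ry":0,"rz":0},{"fingers":0,"x":-0.0094,"y":-0.0054,"z":0,"rx":0,"ry":0,"rz":0},{"fingers":0,"x":-0.008,"y":-0.0073,"z":0,"rx":0,"ry":0,"rz":0},{"fingers":0,"x":-0.0064,"y":-0.0088,"z":0,"rx":0,"ry":0,"rz":0},{"fingers":0,"x":-0.0045,"y":-0.0099,"z":0,"rx":0,"ry":0,"rz":0},{"fingers":0,"x":0,"y":0,"z":0,"rx":0,"ry":0,"rz":0}]'; python3 path.py 162 216 9;  python3 - <<'E'
from h import *
for c in("scene","top"):
    p,d=r.grab_frame(c); cv2.imwrite(f"pics/{c}3.png",p[:,:,::-1]); print(c,[(np.round(x["xyz"],4).tolist(),round(x["score"],2)) for x in r.landmark_of("wheel_handle",c)[:2]])
E
```

```text
clock: 8.7
tcp_pos: [0.5785, 0.1079, 0.0666]
orientation: [-0.004, 3.139, 0.0]
contact_force: [-0.1, -0.3, 1.0]
grip_width: 0.0
gripper_force: 0.0
at [0.5785 0.1079 0.0666] R 0.0516 psi 163.8 [-0.1 -0.3  1. ] 8.7
[[-0.0014, -0.0053], [-0.0008, -0.0054], [-0.0003, -0.0054], [0.0003, -0.0054], [0.0008, -0.0054], [0.0014, -0.0053], [0.002, -0.0051], [0.0025, -0.0048], [0.0029, -0.0046]]
scene []
top [([0.5789, 0.0823, 0.0781], 0.79)]
```

```bash
python3 -m jog '[{"fingers":0,"x":-0.001,"y":-0.0037,"z":0,"rx":0,"ry":0,"rz":0},{"fingers":0,"x":-0.0008,"y":-0.0054,"z":0,"rx":0,"ry":0,"rz":0},{"fingers":0,"x":-0.0003,"y":-0.0054,"z":0,"rx":0,"ry":0,"rz":0},{"fingers":0,"x":0.0003,"y":-0.0054,"z":0,"rx":0,"ry":0,"rz":0},{"fingers":0,"x":0.0008,"y":-0.0054,"z":0,"rx":0,"ry":0,"rz":0},{"fingers":0,"x":0.0014,"y":-0.0053,"z":0,"rx":0,"ry":0,"rz":0},{"fingers":0,"x":0,"y":0,"z":0,"rx":0,"ry":0,"rz":0}]'; python3 path.py 198 216 6;  python3 - <<'E'
from h import *
a=[]
for c in("scene","top"):
    p,d=r.grab_frame(c); print(c,[(np.round(x["xyz"],4).tolist(),round(x["score"],2)) for x in r.landmark_of("wheel_handle",c)[:2]])
    q=cv2.imread(f"pics/{c}0.png"); y,x=(160,200) if c=="top" else (190,250)
    a+=[np.hstack([cv2.resize(i[y:y+80,x:x+90],None,fx=4,fy=3.5,interpolation=cv2.INTER_CUBIC) for i in(q,p[:,:,::-1])])]
cv2.imwrite("pics/cmp4.png",np.vstack(a))
E
```

```text
clock: 9.78
tcp_pos: [0.5773, 0.0765, 0.0665]
orientation: [-0.003, 3.14, -0.001]
contact_force: [-0.0, 0.5, 0.2]
grip_width: 0.0002
gripper_force: 0.1
at [0.5773 0.0765 0.0665] R 0.0512 psi -160.6 [-0.   0.5  0.2] 9.775
[[0.001, -0.0025], [0.001, -0.0026], [0.0012, -0.0024], [0.0013, -0.0024], [0.0014, -0.0023], [0.0015, -0.0023]]
scene [([0.5602, 0.053, 0.0753], 0.91)]
top [([0.4116, -0.0312, 0.0038], 0.42)]
```

View pics/cmp4.png

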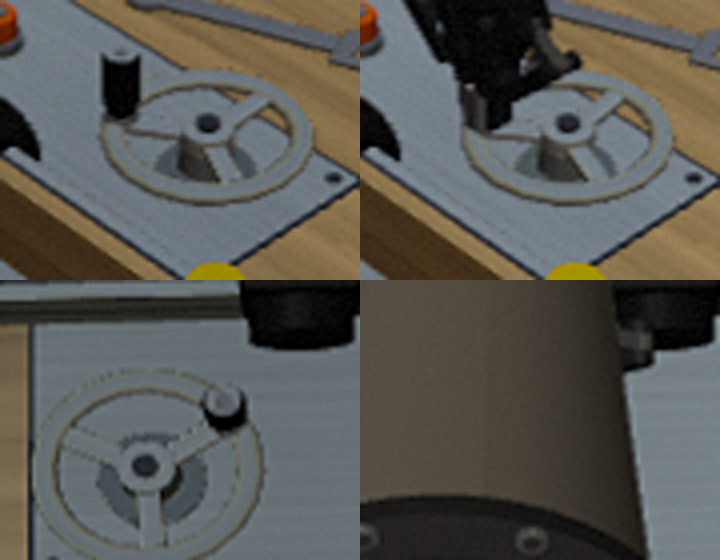

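The upper pair (scene before/after) shows the spokes nearly in their starting pose. In the lower pair the arm hides the top view. I'll back off and measure properly.

```bash
python3 -m jog '[{"fingers":0,"x":-0.003,"y":0.010,"z":0,"rx":0,"ry":0,"rz":0},{"fingers":0,"x":0,"y":0,"z":-0.05,"rx":0,"ry":0,"rz":0},{"fingers":0,"x":0,"y":0.03,"z":-0.04,"rx":0,"ry":0,"rz":0},{"fingers":0,"x":0,"y":0.05,"z":0,"rx":0,"ry":0,"rz":0},{"fingers":0,"x":0,"y":0.05,"z":0,"rx":0,"ry":0,"rz":0},{"fingers":0,"x":0,"y":0.05,"z":0,"rx":0,"ry":0,"rz":0},{"fingers":0,"x":0,"y":0,"z":0,"rx":0,"ry":0,"rz":0}]'
cat > cmp.py <<'E'
from h import *
import sys
n=sys.argv[1]
q=cv2.imread("pics/top0.png")[:,:,::-1]; p,d=r.grab_frame("top"); cv2.imwrite(f"pics/top{n}.png",p[:,:,::-1])
print("lm",[(np.round(x["xyz"],4).tolist(),round(x["score"],2)) for x in r.landmark_of("wheel_handle","top")[:2]])
print(cap(q)); print(cap(p))
s,_=r.grab_frame("scene"); cv2.imwrite(f"pics/scene{n}.png",s[:,:,::-1]); s0=cv2.imread("pics/scene0.png")[:,:,::-1]
# handle in scene: dark blob near
for i in(s0,s):
    m=np.zeros((420,560),bool); m[195:235,262:300]=i[195:235,262:300].max(2)<60; v,u=np.nonzero(m); print("scene blob",len(u),u.mean().round(2),v.mean().round(2))
a=[np.hstack([cv2.resize(i[y:y+80,x:x+90,::-1],None,fx=4,fy=3.5,interpolation=cv2.INTER_CUBIC) for i in g]) for g,y,x in(((s0,s),190,250),((q,p),160,200))]
cv2.imwrite(f"pics/cmp{n}.png",np.vstack(a)); print(r.get_obs()["clock"])
E
python3 cmp.py 5
```

```text
clock: 10.85
tcp_pos: [0.5774, 0.2751, 0.156]
orientation: [0.019, -3.141, -0.005]
contact_force: [-1.0, -0.4, -1.2]
grip_width: 0.0
gripper_force: 0.0
lm [([0.5602, 0.056, 0.08], 0.92), ([0.5421, 0.3291, 0.0166], 0.63)]
(np.int32(61), array([256.44262295, 199.09836066]), array([0.54958048, 0.04890695, 0.09      ]), np.float64(0.049113092806620774), np.float64(-114.77416019417261))
(np.int32(58), array([207. , 209.5]), array([0.52936022, 0.14926118, 0.09      ]), np.float64(0.05576233859702066), np.float64(90.37012474653736))
scene blob 168 281.9 217.21
scene blob 166 280.8 217.6
11.0
```

View pics/cmp5.png

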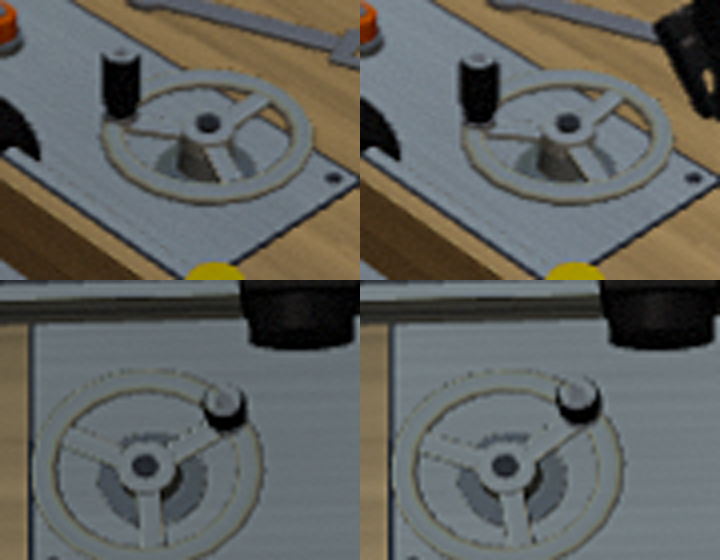

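The handle (lower right, cap at crop 578,400) is a few degrees short of its start (cap at crop 224,405). I'll measure the remaining angle by matching the handle patch.

```bash
cat > ang.py <<'E'
from h import *
import sys
n=sys.argv[1]; f=8
def shift(c,box):
    x,y,w,h=box; U=lambda i:cv2.resize(i,None,fx=f,fy=f,interpolation=cv2.INTER_CUBIC)
    a=cv2.imread(f"pics/{c}0.png");b=cv2.imread(f"pics/{c}{n}.png")
    t=U(a[y:y+h,x:x+w]); s=U(b[y-6:y+h+6,x-6:x+w+6]); m=cv2.matchTemplate(s,t,cv2.TM_CCOEFF_NORMED); _,v,_,l=cv2.minMaxLoc(m)
    return np.array(l)/f-6,v
k={c:r.get_calibration(c) for c in("top","scene")}
def proj(c,P):
    M=np.linalg.inv(np.array(k[c]["extrinsics"])); return cv2.projectPoints(np.array(P,float).reshape(-1,1,3),cv2.Rodrigues(M[:3,:3])[0],M[:3,3],np.array(k[c]["mtx"]),np.array(k[c]["dist"]))[0].reshape(-1,2)
pos=lambda deg:[W[0]-.052*np.cos(np.radians(deg)),W[1]+.052*np.sin(np.radians(deg)),.09]
for c,b in(("top",(249,188,14,16)),("scene",(272,200,16,22))):
    s,v=shift(c,b); A=np.linspace(-40,40,801); D=np.array([proj(c,pos(-122+a))[0] for a in A])-proj(c,pos(-122))
    e=np.hypot(*(D-s).T); i=e.argmin(); print(c,"shift",s,"ncc",round(v,3),"handle angle vs start",round(A[i],1),"resid px",e[i].round(2))
E
python3 ang.py 5
```

```text
top shift [-1.5   -1.875] ncc 0.962 handle angle vs start -5.5 resid px 0.12
scene shift [-0.5   1.25] ncc 0.968 handle angle vs start -4.9 resid px 0.06
```

```bash
python3 -m jog '[{"fingers":0,"x":-0.003,"y":-0.046,"z":0,"rx":0,"ry":0,"rz":0},{"fingers":0,"x":0,"y":-0.047,"z":0,"rx":0,"ry":0,"rz":0},{"fingers":0,"x":0,"y":-0.047,"z":0,"rx":0,"ry":0,"rz":0},{"fingers":0,"x":0,"y":-0.044,"z":0,"rx":0,"ry":0,"rz":0},{"fingers":0,"x":0,"y":0,"z":0.03,"rx":0,"ry":0,"rz":0},{"fingers":0,"x":0,"y":0,"z":0.03,"rx":0,"ry":0,"rz":0},{"fingers":0,"x":0,"y":0,"z":0.03,"rx":0,"ry":0,"rz":0},{"fingers":0,"x":0,"y":0,"z":0,"rx":0,"ry":0,"rz":0}]'
```

```text
clock: 12.0
tcp_pos: [0.5808, 0.0818, 0.0646]
orientation: [0.002, -3.137, 0.003]
contact_force: [-0.9, -0.2, 0.6]
grip_width: -0.0002
gripper_force: 0.0
```

```bash
python3 -m jog '[{"fingers":0,"x":0.002,"y":-0.003,"z":0,"rx":0,"ry":0,"rz":0},{"fingers":0,"x":0.0016,"y":-0.003,"z":0,"rx":0,"ry":0,"rz":0},{"fingers":0,"x":0.0016,"y":-0.0035,"z":0,"rx":0,"ry":0,"rz":0},{"fingers":0,"x":0,"y":0,"z":0,"rx":0,"ry":0,"rz":0}]'; python3 path.py -155 -155 1
python3 - <<'E'
from h import *
p,d=r.grab_frame("scene"); cv2.imwrite("pics/scene6.png",p[:,:,::-1])
E
python3 ang.py 6 2>&1|tail -1
```

```text
clock: 12.5
tcp_pos: [0.578, 0.0741, 0.067]
orientation: [-0.005, 3.14, 0.0]
contact_force: [0.4, 0.8, -0.4]
grip_width: -0.0004
gripper_force: 0.3
at [0.578  0.0741 0.067 ] R 0.0527 psi -158.4 [ 0.4  0.8 -0.4] 12.5
[[0.0, 0.0]]
TypeError: 'NoneType' object is not subscriptable
```

```bash
python3 -m jog '[{"fingers":0,"x":0.0012,"y":-0.001,"z":0,"rx":0,"ry":0,"rz":0},{"fingers":0,"x":0.001,"y":-0.0012,"z":0,"rx":0,"ry":0,"rz":0},{"fingers":0,"x":0,"y":0,"z":0,"rx":0,"ry":0,"rz":0}]'; python3 path.py -155 -155 1
python3 -m jog '[{"fingers":0,"x":-0.004,"y":0.010,"z":0,"rx":0,"ry":0,"rz":0},{"fingers":0,"x":0,"y":0,"z":-0.05,"rx":0,"ry":0,"rz":0},{"fingers":0,"x":0,"y":0.03,"z":-0.04,"rx":0,"ry":0,"rz":0},{"fingers":0,"x":0,"y":0.05,"z":0,"rx":0,"ry":0,"rz":0},{"fingers":0,"x":0,"y":0.05,"z":0,"rx":0,"ry":0,"rz":0},{"fingers":0,"x":0,"y":0.05,"z":0,"rx":0,"ry":0,"rz":0},{"fingers":0,"x":0,"y":0,"z":0,"rx":0,"ry":0,"rz":0}]';python3 cmp.py 7; python3 ang.py 7
```

```text
clock: 12.92
tcp_pos: [0.5758, 0.0721, 0.0666]
orientation: [-0.005, 3.141, 0.0]
contact_force: [3.6, -0.0, 1.6]
grip_width: -0.0002
gripper_force: 1.4
at [0.5758 0.0721 0.0666] R 0.0515 psi -155.4 [ 3.6 -0.   1.6] 12.925
[[0.0, 0.0]]
clock: 13.8
tcp_pos: [0.576, 0.2689, 0.1552]
orientation: [0.019, -3.139, -0.003]
contact_force: [0.3, -0.2, -1.0]
grip_width: 0.0
gripper_force: 0.0
lm [([0.5606, 0.0501, 0.0787], 0.86), ([0.5964, -0.2625, 0.0869], 0.44)]
(np.int32(61), array([256.44262295, 199.09836066]), array([0.54958048, 0.04890695, 0.09      ]), np.float64(0.049113092806620774), np.float64(-114.77416019417261))
(np.int32(58), array([207. , 209.5]), array([0.52936022, 0.14926118, 0.09      ]), np.float64(0.05576233859702066), np.float64(90.37012474653736))
scene blob 168 281.9 217.21
scene blob 161 281.45 217.01
13.95
top shift [-0.25 -0.5 ] ncc 0.975 handle angle vs start -1.3 resid px 0.07
scene shift [0.   0.25] ncc 0.995 handle angle vs start -0.8 resid px 0.09
```

The wheel is within about 1° of one full turn. Next is the lever.

```bash
python3 -m jog '[{"fingers":0,"x":0,"y":-0.04,"z":-0.02,"rx":0,"ry":0,"rz":0},{"fingers":0,"x":0,"y":-0.05,"z":0,"rx":0,"ry":0,"rz":0},{"fingers":0,"x":0,"y":-0.05,"z":0,"rx":0,"ry":0,"rz":0},{"fingers":0,"x":0,"y":-0.05,"z":0,"rx":0,"ry":0,"rz":0},{"fingers":0,"x":0,"y":-0.05,"z":0,"rx":0,"ry":0,"rz":0},{"fingers":0,"x":0,"y":-0.05,"z":0,"rx":0,"ry":0,"rz":0},{"fingers":0,"x":0,"y":-0.05,"z":0,"rx":0,"ry":0,"rz":0},{"fingers":0,"x":0,"y":-0.05,"z":0,"rx":0,"ry":0,"rz":0}]';python3 -m jog '[{"fingers":0,"x":0,"y":0,"z":0,"rx":0,"ry":0,"rz":0}]'
python3 - <<'E'
import numpy as np
s=np.radians(np.linspace(-125,-29,9)); q=.065*np.c_[np.cos(s),np.sin(s)]; print(np.diff(q,axis=0).round(4).tolist()); print((np.array([.5336,-.0917])+q*[-1,1]).round(4).tolist())
E
```

```text
clock: 14.95
tcp_pos: [0.5787, -0.1312, 0.1763]
orientation: [0.001, -3.141, 0.0]
contact_force: [0.3, -0.2, -0.1]
grip_width: -0.0002
gripper_force: 0.0
clock: 15.08
tcp_pos: [0.5779, -0.1354, 0.1765]
orientation: [-0.012, -3.141, 0.005]
contact_force: [-0.2, -0.1, 0.2]
grip_width: 0.0002
gripper_force: 0.0
[[0.0119, -0.0066], [0.013, -0.004], [0.0135, -0.0012], [0.0135, 0.0017], [0.0128, 0.0044], [0.0116, 0.007], [0.0099, 0.0093], [0.0078, 0.0111]]
[[0.5709, -0.1449], [0.559, -0.1515], [0.546, -0.1555], [0.5325, -0.1567], [0.519, -0.155], [0.5061, -0.1506], [0.4945, -0.1436], [0.4845, -0.1343], [0.4767, -0.1232]]
```

Now down to z ≈ 0.032.

```bash
python3 -m jog '[{"fingers":0,"x":0.006,"y":-0.009,"z":0.03,"rx":0,"ry":0,"rz":0},{"fingers":0,"x":0,"y":0,"z":0.04,"rx":0,"ry":0,"rz":0},{"fingers":0,"x":0,"y":0,"z":0.04,"rx":0,"ry":0,"rz":0},{"fingers":0,"x":0,"y":0,"z":0.03,"rx":0,"ry":0,"rz":0},{"fingers":0,"x":0,"y":0,"z":0,"rx":0,"ry":0,"rz":0},{"fingers":0,"x":0,"y":0,"z":0,"rx":0,"ry":0,"rz":0}]'
```

```text
clock: 15.82
tcp_pos: [0.5744, -0.1373, 0.0374]
orientation: [-0.004, 3.141, -0.0]
contact_force: [-0.4, -0.9, 0.8]
grip_width: -0.0
gripper_force: 0.0
```

```bash
python3 -m jog '[{"fingers":0,"x":0.0035,"y":-0.0075,"z":0.004,"rx":0,"ry":0,"rz":0},{"fingers":0,"x":0.0119,"y":-0.0066,"z":0,"rx":0,"ry":0,"rz":0},{"fingers":0,"x":0.013,"y":-0.004,"z":0,"rx":0,"ry":0,"rz":0},{"fingers":0,"x":0.0135,"y":-0.0012,"z":0,"rx":0,"ry":0,"rz":0},{"fingers":0,"x":0.0135,"y":0.0017,"z":0,"rx":0,"ry":0,"rz":0},{"fingers":0,"x":0.0128,"y":0.0044,"z":0,"rx":0,"ry":0,"rz":0},{"fingers":0,"x":0,"y":0,"z":0,"rx":0,"ry":0,"rz":0}]';python3 - <<'E'
from h import *
for c in("scene","top"):
    p,d=r.grab_frame(c); print(c,[(np.round(x["xyz"],4).tolist(),round(x["score"],2)) for x in r.landmark_of("lever_knob",c)[:2]])
    if c=="scene":cv2.imwrite("pics/c8.png",cv2.resize(p[130:310,160:400,::-1],None,fx=3,fy=3))
E
```

```text
clock: 16.7
tcp_pos: [0.5046, -0.1496, 0.0324]
orientation: [0.007, -3.141, -0.001]
contact_force: [-0.3, 0.4, 0.6]
grip_width: -0.0001
gripper_force: 0.0
scene []
top [([0.4851, -0.1408, 0.046], 0.81), ([0.5316, 0.0951, 0.0448], 0.7)]
```

View pics/c8.png

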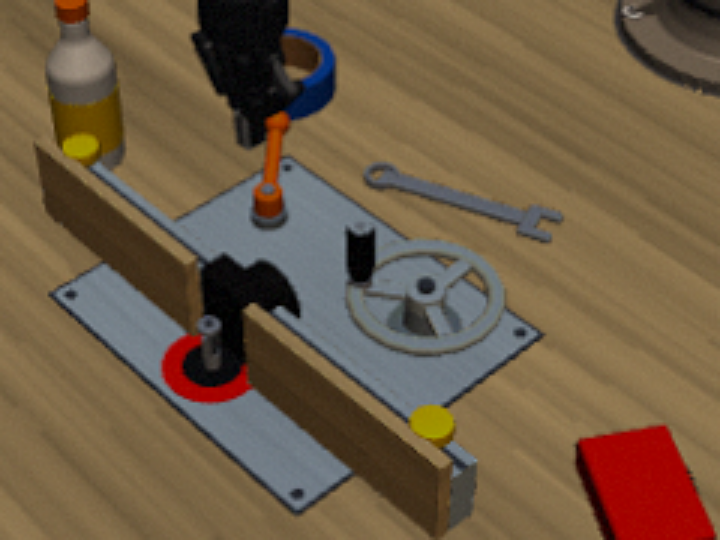

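The lever (hub crop 268,205, ball 278,122) is swinging well. The rest I'll do slowly, watching the force.

```bash
python3 -m jog '[{"fingers":0,"x":0.0099,"y":0.006,"z":0,"rx":0,"ry":0,"rz":0},{"fingers":0,"x":0.009,"y":0.008,"z":0,"rx":0,"ry":0,"rz":0},{"fingers":0,"x":0.003,"y":0.004,"z":0,"rx":0,"ry":0,"rz":0},{"fingers":0,"x":0.003,"y":0.004,"z":0,"rx":0,"ry":0,"rz":0},{"fingers":0,"x":0,"y":0,"z":0,"rx":0,"ry":0,"rz":0}]'
python3 -m jog '[{"fingers":0,"x":0.0015,"y":0.0025,"z":0,"rx":0,"ry":0,"rz":0},{"fingers":0,"x":0,"y":0,"z":0,"rx":0,"ry":0,"rz":0}]';python3 - <<'E'
from h import *
for c in("scene","top"):
    p,d=r.grab_frame(c); print(c,[(np.round(x["xyz"],4).tolist(),round(x["score"],2)) for x in r.landmark_of("lever_knob",c)[:2]])
print(r.get_obs()["contact_force"])
E
```

```text
clock: 17.52
tcp_pos: [0.4819, -0.1276, 0.0326]
orientation: [-0.007, 3.14, 0.0]
contact_force: [3.8, 0.1, 0.7]
grip_width: 0.0003
gripper_force: 2.0
clock: 17.77
tcp_pos: [0.4809, -0.1254, 0.0327]
orientation: [-0.006, 3.139, -0.0]
contact_force: [5.4, 2.4, -1.0]
grip_width: 0.0002
gripper_force: 2.5
scene [([0.461, -0.1055, 0.0499], 0.67)]
top [([0.4682, -0.1059, 0.0468], 0.8), ([0.5604, 0.0492, 0.0774], 0.71)]
[ 5.7722756   1.4645493  -1.16781116]
```

```bash
for i in 1 2; do python3 -m jog '[{"fingers":0,"x":0.0005,"y":0.002,"z":0,"rx":0,"ry":0,"rz":0},{"fingers":0,"x":0,"y":0,"z":0,"rx":0,"ry":0,"rz":0}]' | sed -n 2,4p; done
```

```text
tcp_pos: [0.4803, -0.1236, 0.0326]
orientation: [-0.006, 3.139, -0.0]
contact_force: [6.3, 0.5, -1.0]
tcp_pos: [0.4798, -0.1219, 0.0327]
orientation: [-0.006, 3.139, -0.001]
contact_force: [6.3, -0.3, -1.2]
```

```bash
for i in 1 2 3; do python3 -m jog '[{"fingers":0,"x":-0.0005,"y":0.002,"z":0,"rx":0,"ry":0,"rz":0},{"fingers":0,"x":0,"y":0,"z":0,"rx":0,"ry":0,"rz":0}]' | sed -n 2,4p; done;python3 - <<'E'
from h import *
p,d=r.grab_frame("scene");cv2.imwrite("pics/c9.png",cv2.resize(p[140:230,210:330,::-1],None,fx=6,fy=6))
for c in("scene","top"):
    p,d=r.grab_frame(c); print(c,[(np.round(x["xyz"],4).tolist(),round(x["score"],2)) for x in r.landmark_of("lever_knob",c)[:2]])
E
```

```text
tcp_pos: [0.4799, -0.1215, 0.0327]
orientation: [-0.004, 3.139, -0.003]
contact_force: [5.3, -4.8, -1.2]
tcp_pos: [0.48, -0.121, 0.0327]
orientation: [-0.002, 3.139, -0.006]
contact_force: [3.2, -8.0, -1.5]
tcp_pos: [0.4801, -0.1205, 0.0328]
orientation: [0.0, 3.139, -0.008]
contact_force: [2.7, -13.2, 0.5]
scene [([0.4577, -0.1019, 0.0518], 0.55)]
top [([0.4666, -0.103, 0.0449], 0.69)]
```

View pics/c9.png

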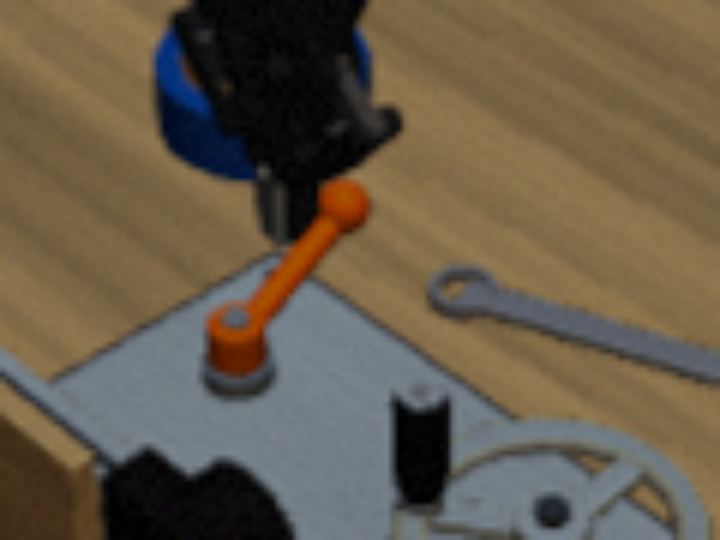

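The lever is at its stop: the force climbs to 13 N without motion, and the lever (ball at crop 345,203) lies nearly along the plate's −x. Retreating and checking.

```bash
python3 -m jog '[{"fingers":0,"x":-0.004,"y":-0.008,"z":0,"rx":0,"ry":0,"rz":0},{"fingers":0,"x":-0.004,"y":-0.01,"z":0,"rx":0,"ry":0,"rz":0},{"fingers":0,"x":0,"y":0,"z":-0.05,"rx":0,"ry":0,"rz":0},{"fingers":0,"x":0,"y":0,"z":-0.05,"rx":0,"ry":0,"rz":0},{"fingers":0,"x":0,"y":0,"z":-0.05,"rx":0,"ry":0,"rz":0},{"fingers":0,"x":0,"y":-0.05,"z":-0.05,"rx":0,"ry":0,"rz":0},{"fingers":0,"x":0,"y":-0.05,"z":0,"rx":0,"ry":0,"rz":0},{"fingers":0,"x":0,"y":0,"z":0,"rx":0,"ry":0,"rz":0}]'; python3 cmp.py 10|tail -1; python3 ang.py 10
python3 - <<'E'
from h import *
for c in("scene","top"):
  r.grab_frame(c)
  for t in("lever_knob","tape_center","glue_center","case_center","spanner_grip"): print(c,t,[(np.round(x["xyz"],4).tolist(),round(x["score"],2)) for x in r.landmark_of(t,c)[:1]])
E
```

```text
clock: 20.48
tcp_pos: [0.4869, -0.2323, 0.227]
orientation: [-0.005, -3.142, 0.003]
contact_force: [-0.2, 0.8, 0.3]
grip_width: 0.0001
gripper_force: 0.0
20.625
top shift [-0.25 -0.5 ] ncc 0.975 handle angle vs start -1.3 resid px 0.07
scene shift [0.    0.125] ncc 0.994 handle angle vs start -0.4 resid px 0.05
scene lever_knob [([0.4591, -0.1011, 0.0508], 0.71)]
scene tape_center [([0.4033, -0.2295, 0.0199], 0.91)]
scene glue_center [([0.5956, -0.2632, 0.0873], 0.89)]
scene case_center [([0.5353, 0.3266, 0.0146], 0.85)]
scene spanner_grip [([0.4137, -0.0282, 0.0029], 0.87)]
top lever_knob [([0.4661, -0.1037, 0.0469], 0.66)]
top tape_center [([0.4097, -0.2264, 0.0159], 0.83)]
top glue_center [([0.5957, -0.2614, 0.0855], 0.57)]
top case_center []
top spanner_grip [([0.4109, -0.0331, 0.0021], 0.77)]
```

View pics/top10.png

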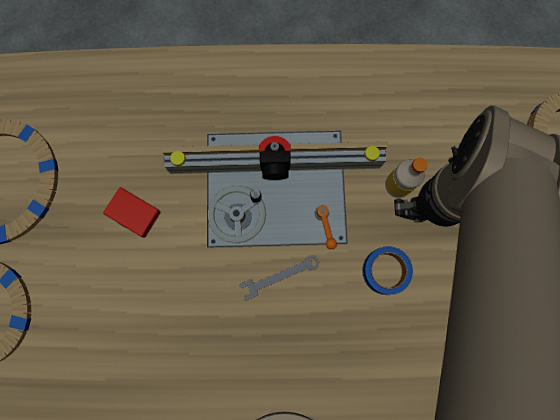

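The wheel handle is back at (256,196) and the lever now runs from (322,212) to (331,243) at its stop. The loose things haven't moved and the arm is clear.

```bash
python3 -c "
from bench import r
print(r.hand_in())"
```

```text
the job is handed in; nothing more can be done
None
```

I pushed the hand wheel clockwise through one full turn (the handle ended within about 1° of where it started), then pushed the lock lever to its stop; nothing else on the bench moved, and I handed the job in after about 21 s of robot time.

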